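# Hang the tapestry beater on the display board

### The job

Hang the dark wooden tapestry beater on the brass peg of the sloping display board: the peg through the hole in its handle, the beater lying flat against the board with its teeth pointing down the slope. Let go of it, and leave the other things on the counter where they are.

Things in the scene. Friction and masses are not known exactly. Their poses are not given: they have to be found in the camera images.
- beater: dark wooden weaver's fork, 194 mm long, 12 mm thick, about 70 g, lying flat. Origin: underside of the handle, at the centre of mass; x along the tool towards the hole, z normal to its faces (up at the start). End plate 44 x 44 mm, hole at x = +82 mm; handle 26 mm wide from x = -30 to +60 mm (grasp across, along y); head 60 mm wide from x = -30 to -55 mm, then five teeth to x = -90 mm
- eye (a point): centre of the beater's round through hole (20 mm diameter), at half thickness: 82 mm along x and 6 mm along z from the beater's origin; axes as the beater's
- board: grey board on a fixed wooden stand, 220 mm up the slope, 280 mm wide, sloping 30 degrees, low edge roughly on the robot's side. Origin: centre of its top surface, 74 mm above the counter; x up the slope, z square to the board, leaning 30 degrees from vertical towards the low edge. The peg is at x = +80, y = -50 mm. A dark stick shuttle, 170 x 26 x 6 mm, is screwed on along y = +90 mm as a sample
- peg_foot (a point): foot of the brass peg, on its axis, in the board's surface; axes as the board's: x straight up the slope, z along the peg
- peg_tip (a point): tip of the brass peg: 12 mm diameter, round-ended, 56 mm from its foot; axes as for peg_foot
- shuttle: pale wooden stick shuttle lying flat, 180 x 30 x 10 mm, notched at both ends, no hole; origin at the centre of its underside, x along its length. A bystander
- cone_red: red yarn cone standing upright, 84 mm wide at the foot, 131 mm tall; origin at the centre of its foot. A bystander
- cone_blue: blue yarn cone standing upright, 84 mm wide at the foot, 131 mm tall; origin at the centre of its foot. A bystander
- bobbin: small wooden flanged bobbin with yellow filling, standing upright, 48 mm across, 32 mm tall; origin at the centre of its foot. A bystander
- button_jar: amber jar with steel cap, 64 mm across, 85 mm tall; origin at the centre of its foot. A bystander
- mug: white mug, 78 mm across, 90 mm tall, with a handle at its +y side; origin at the centre of its foot. A bystander
Things that resemble listed ones, but are neither listed nor needed, are in the scene too. There is more than one size of the beater; the one meant has the size given above.

How it is judged:
At the end, for the whole second after the job is handed in: the peg passes through the beater's hole (hole centre within 8 mm of the peg's axis along x and along y), the hole's centre is less than 11 mm above the board (6 mm when flat), the beater lies flat on the board within 0.12 rad with its teeth down the slope within 0.5 rad, and it is at rest (x of eye in the frame of peg_foot between -0.008 and 0.008 m and y of eye in the frame of peg_foot between -0.008 and 0.008 m and z of eye in the frame of peg_foot between 0 and 0.011 m and angle between the z axis of beater and the z axis of peg_foot, either way round below 0.12 rad and angle between the x axis of beater and the x axis of peg_foot, either way round below 0.5 rad and x of beater in the frame of peg_foot below -0.05 m and linear speed of beater below 0.01 m/s and angular speed of beater below 0.1 rad/s); the robot touches nothing.
It fails at once if another thing on the counter is moved more than 30 mm from its place (distance of any of shuttle, cone_red, cone_blue, bobbin, button_jar, mug from where it was at the start of the episode above 0.03 m).
It also fails if it takes over 42 s, if anything falls off the work surface, if the arm or the gripper's body presses on something with over 40 N, if the wrist force passes 120 N, or if a joint passes its speed limit or range.

### The arm

A 7-joint arm with a two-finger parallel gripper is mounted at the origin on the work surface. World frame = base frame: x ahead of the robot, y to its left, z up, the work surface at z = 0. Lengths are in m, angles in rad, forces in N, time in s.
With the tool pointing down it reaches from about 0.375 to 0.925 m from the base axis. Payload 3.1 kg.
Tool frame: the origin (TCP) lies between the finger pads; the fingertips stand 11 mm ahead of it and the grasp point (between the pads) lies 8 mm behind it; z points along the fingers, y is the line along which they close (so a half turn about z gives the same grasp; the last joint's range is limited). The gripper opens to 85 mm and grips with 20 to 120 N. Pads are 22 mm wide; open, the fingers measure 114 mm over their backs; the gripper's body (76 mm by 85 mm) begins 54 mm behind the grasp point. The pads swing forward as they close: fully open they stand 13 mm farther back than shut.
Start: joints at [1.011, 0.383, 0.044, 1.598, -0.018, 1.161, -0.05], TCP at [0.29, -0.582, 0.242] pointing down, gripper open.
Joint ranges: [-2.61, 2.61], [-0.41, 2.15], [-1.48, 1.57], [0, 2.5], [-1.57, 4.71], [0.05, 1.97], [-2.85, 2.85]. Speed limits (rad/s): [2.79, 2.79, 3.14, 3.14, 3.14, 3.14, 3.14].

### API

Orientations are given as a unit quaternion [x, y, z, w].
In Python, from rig import r gives the robot as it stands.
- The arm moves only by the tool play_rows, never from a script. Its argument "series" is a list of rows, each an object of numbers: "fingers": the opening in per cent of the stroke, from 0 (shut) to 100 (fully open); "tx", "ty", "tz": the shift along the tool's x, y, z in mm; "wx", "wy", "wz": the turn, a rotation vector about the tool's x, y, z in rad. In form: [{"fingers": .., "tx": .., "ty": .., "tz": .., "wx": .., "wy": .., "wz": ..}, ...]. A call has 1 to 5 rows; each row shifts and turns the commanded pose from where the row before left it, along the tool's axes as they then stand; what a row does not reach is not made up. A row lasts 1/10 s, in which the tool goes at most 50 mm and 8.59 degrees, less where a joint would pass 70% of its speed; a pose out of reach is approached as far as the arm can. A call with a gripper value outside its range is refused whole. The fingers move at their own pace and stop on an object; "newtons" is the grip in N (left out, the last holds). Time passes only in rows, so rows that do not move let the fingers close. It gives the time, the measured TCP pose, the force, the opening and the grip force at its end, in the units of the state.
- r.state(): the state, without advancing time (a new reading comes with each control period).
- r.capture(name): name is "scene" or "top" or "wrist"; returns (picture, depth): 480x640x3 uint8, red, green, blue; 480x640 float32, m along the optical axis (not along the pixel's ray), 0 where there is no reading.
- r.camera_model(name): a dict with "fovy" (degrees; the focal length in pixels is half the picture's height over the tangent of half this angle, whatever the lens; pixels are square), "cx", "cy" (the principal point, pixels), "dist_coeffs" ([k1, k2, p1, p2, k3] as OpenCV has them; the pictures are not rectified), "rvec" (rotation vector, rad) and "tvec" (3), from world to camera coordinates, as OpenCV has them. Camera axes: x right, y down, z forward; pixel columns grow to the right and rows downward; lengths in m; the calibration is good to about 2 mm. A picture is of the moment at which its call begins: read the wrist's pose just before it. camera_model takes no time and is no camera call; for the wrist camera it gives the pose at the moment of the call.
- r.sign_off(): hands the job in; it is judged then, once.
The state is a dict: "t": time; "qpos": joint angles; "dq": joint speeds; "joint_efforts": joint torques, N m; "eef_pos": TCP position; "tool_rot": TCP orientation; "contact_force": force on the tool from outside, world axes, zero at the start; "wrist_torque": the same for the moment, N m; "grip_width": finger opening in m; "gripper_force": force on a finger pad.
Only numpy, scipy, OpenCV 4.12 (cv2) and the standard library are available. Lean on these libraries where they do the work, as an engineer would, in place of code of your own. Each camera call takes 0.05 s, during which the arm holds its last target. There are 200 camera calls.

## Working session

There is one attempt and no reset: what is moved stays moved. The work goes in short steps, Python scripts to look and compute and a tool call to move; the robot and the scene stay as the last step left them, time stands still between calls to the robot, and variables do not carry over. Pictures are saved under pics/ and viewed, at most 10 in all, crops included, and the job is handed in when it is done.

Besides the shell and the picture viewer there is one more tool, called after "Emit:" as name([rows], argument=value, ...), one row to a line, values as JSON. play_rows: Moves the arm, as the interface text tells. Its arguments: {"type":"object","properties":{"series":{"type":"array","items":{"type":"object","properties":{"fingers":{"type":"number"},"tx":{"type":"number"},"ty":{"type":"number"},"tz":{"type":"number"},"wx":{"type":"number"},"wy":{"type":"number"},"wz":{"type":"number"}}}},"newtons":{"type":"number"}},"required":["series"]}

```bash
ls; mkdir -p pics; cat > h.py <<'E'
import numpy as np, cv2
from rig import r
from scipy.spatial.transform import Rotation as R
def cam(n):
    m=r.camera_model(n); f=240/np.tan(np.radians(m['fovy'])/2)
    K=np.array([[f,0,m['cx']],[0,f,m['cy']],[0,0,1]]); Rm=cv2.Rodrigues(np.array(m['rvec'],float))[0]
    return K,np.array(m['dist_coeffs'],float),Rm,np.array(m['tvec'],float).ravel()
def rays(n,uv,c=None):
    K,d,Rm,t=c or cam(n)
    p=cv2.undistortPoints(np.array(uv,float).reshape(-1,1,2),K,d).reshape(-1,2)
    return -Rm.T@t, np.c_[p,np.ones(len(p))]@Rm
def onplane(n,uv,z,c=None):
    o,d=rays(n,uv,c); return o+d*((z-o[2])/d[:,2])[:,None]
def depthpts(n,uv,dep,c=None):
    o,d=rays(n,uv,c); z=np.array([dep[int(v),int(u)] for u,v in uv]); return o+d*z[:,None]
def proj(n,P,c=None):
    K,d,Rm,t=c or cam(n); return cv2.projectPoints(np.array(P,float).reshape(-1,3),cv2.Rodrigues(Rm)[0],t,K,d)[0].reshape(-1,2)
E
python3 - <<'E'
from h import *
for n in ['scene','top']:
    p,d=r.capture(n); cv2.imwrite(f'pics/{n}0.png',p[:,:,::-1]); np.save(n+'_d.npy',d); np.save(n+'_p.npy',p)
    c=cam(n); print(n,(-c[2].T@c[3]).round(3),c[0][0,0])
s=r.state();print(s['t'],s['eef_pos'],s['tool_rot'],s['grip_width'])
E
```

```text
pics
scene [1.074 0.561 0.987] 527.0538860011221
top [0.439 0.003 1.451] 517.9710447257058
0.1 [ 0.28923727 -0.58118749  0.2410276 ] [ 9.73454546e-01  2.28877401e-01 -3.30323226e-04 -1.12822996e-03] 0.08505960622220278
```

View pics/scene0.png

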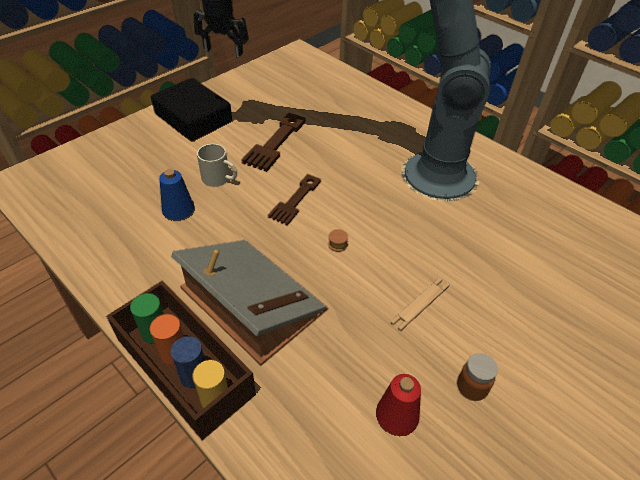

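View pics/top0.png

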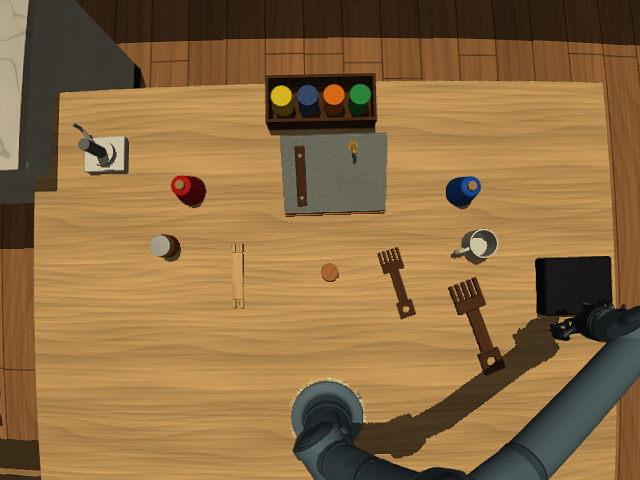

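The scene shows two dark beaters, a small one at scene (295,200) / top (397,283) and a large one at scene (275,142) / top (477,327). There is also a dark shuttle screwed to the board at top (300,176). The peg is at top (353,150), on the far side of the board. Next I measure both beaters, the board and the peg.

```bash
cat > m.py <<'E'
from h import *
p=np.load('top_p.npy'); d=np.load('top_d.npy'); c=cam('top')
hsv=cv2.cvtColor(p,cv2.COLOR_RGB2HSV)
m=((hsv[...,2]<120)&(hsv[...,1]>90)&(hsv[...,0]<20)).astype(np.uint8)
for nm,(x0,y0,x1,y1) in dict(small=(370,240,422,325),large=(440,270,512,380)).items():
    mm=np.zeros_like(m); mm[y0:y1,x0:x1]=m[y0:y1,x0:x1]
    n,l,st,_=cv2.connectedComponentsWithStats(mm); k=1+st[1:,4].argmax()
    vs,us=np.where(l==k); P=onplane('top',np.c_[us,vs],0.012,c)[:,:2]
    rc=cv2.minAreaRect(P.astype(np.float32)); print(nm,st[k],rc)
    cs,hi=cv2.findContours((l==k).astype(np.uint8),cv2.RETR_CCOMP,cv2.CHAIN_APPROX_NONE)
    for q,h in zip(cs,hi[0]):
        if h[3]>=0 and len(q)>5: print(' hole',onplane('top',[q.reshape(-1,2).mean(0)],.012,c),len(q))
    mean=P.mean(0); w,v=np.linalg.eigh(np.cov(P.T)); print(' mean',mean,'axis',v[:,1])
# board
us,vs=np.meshgrid(np.arange(288,384,3),np.arange(138,208,3)); uv=np.c_[us.ravel(),vs.ravel()]
P=depthpts('top',uv,d,c); 
for _ in range(4):
    cen=P.mean(0); nrm=np.linalg.svd(P-cen)[2][2]; nrm*=np.sign(nrm[2]); e=(P-cen)@nrm; P=P[abs(e)<max(.003,1.5*e.std())]
print('board n',nrm,'cen',cen,e.std(),len(P),np.degrees(np.arccos(nrm[2])))
# gray mask region -> corners
o,D=rays('top',np.array([[u,v] for v in range(120,225) for u in range(265,400)]),c)
Q=o+D*(((cen-o)@nrm)/(D@nrm))[:,None]
hh=hsv[120:225,265:400].reshape(-1,3); dd=d[120:225,265:400].ravel()
G=o+D*dd[:,None]; ok=(abs((G-cen)@nrm)<.006)&(hh[:,1]<70)
B=Q[ok]; up=np.array([0,0,1])-nrm*nrm[2]; up/=np.linalg.norm(up); yb=np.cross(nrm,up)
L=np.c_[(B-cen)@up,(B-cen)@yb]; rc=cv2.minAreaRect(L.astype(np.float32)); print('rect',rc)
mid=np.array(rc[0]); org=cen+up*mid[0]+yb*mid[1]; print('org',org,'up',up,'yb',yb,'foot',org+.08*up-.05*yb,'tip',org+.08*up-.05*yb+.056*nrm)
f=org+.08*up-.05*yb
for n in ('top','scene'): print(n,proj(n,[f,f+.056*nrm]))
E
python3 m.py
python3 - <<'E'
import cv2
a=cv2.imread('pics/top0.png'); s=cv2.imread('pics/scene0.png')
x=cv2.resize(a[235:330,365:460],(400,400),interpolation=2); y=cv2.resize(a[125:220,290:385],(400,400),interpolation=2)
z=cv2.resize(s[160:300,160:360],(800,200*140*4//200//4*1+0) if 0 else (280,196),interpolation=2)
cv2.imwrite('pics/crop1.png',cv2.hconcat([x,y]))
E
```

```text
small [378 247  38  72 913] ((0.37052249908447266, -0.20324468612670898), (0.1939609795808792, 0.05999349430203438), 15.837358474731445)
 hole [[ 0.2983103  -0.22402265  0.012     ]] 21
 hole [[ 0.42781209 -0.16614075  0.012     ]] 8
 hole [[ 0.43560912 -0.1914533   0.012     ]] 8
 hole [[ 0.44400313 -0.18887145  0.012     ]] 8
 hole [[ 0.44510459 -0.20256517  0.012     ]] 18
 hole [[ 0.46050961 -0.19768084  0.012     ]] 8
 mean [ 0.37674603 -0.20215536] axis [-0.96040809 -0.27859701]
large [ 448  277   64  103 2309] ((0.2295394390821457, -0.44152188301086426), (0.3056192696094513, 0.13179586827754974), 13.365774154663086)
 hole [[ 0.14670623 -0.46167501  0.012     ]] 25
 hole [[ 0.32504874 -0.38995172  0.012     ]] 6
 hole [[ 0.32278782 -0.37112872  0.012     ]] 10
 hole [[ 0.33493361 -0.3857001   0.012     ]] 12
 hole [[ 0.33720664 -0.4043419   0.012     ]] 16
 hole [[ 0.34901594 -0.38085521  0.012     ]] 12
 hole [[ 0.35432944 -0.41742438  0.012     ]] 31
 mean [ 0.22645525 -0.43705471] axis [-0.93098623 -0.3650543 ]
board n [-0.49792478 -0.01158255  0.86714287] cen [ 0.67076391 -0.0356978   0.07777781] 0.002095235358155151 497 29.871698703273154
rect ((-0.0030291229486465454, 0.003811269998550415), (0.27776476740837097, 0.22161082923412323), 89.45046997070312)
org [ 0.66804931 -0.03194865  0.07626913] up [0.86690836 0.02016572 0.49805947] yb [-0.02325536  0.99972956  0.        ] foot [ 0.73856474 -0.08032187  0.11611389] tip [ 0.71068096 -0.08097049  0.16467389]
top [[352.17794964 144.31859699]
 [353.81386682 150.92440394]]
scene [[207.48367914 272.15860746]
 [215.22179736 249.86694917]]
```

View pics/crop1.png

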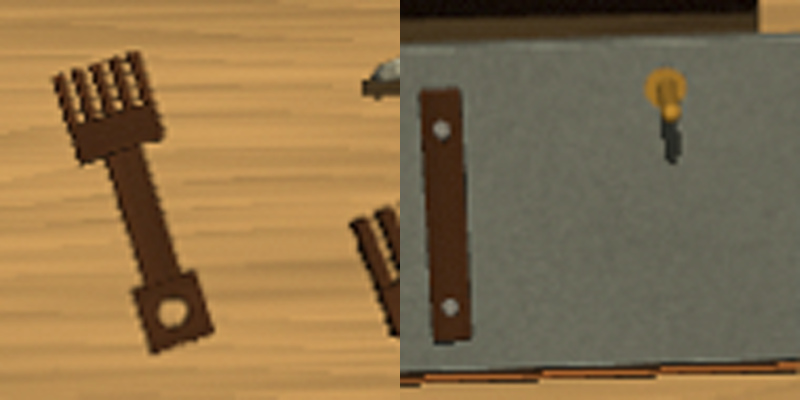

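The small beater measures 194 x 60 mm, so it is the one described. The large one, at 306 mm, is the decoy. In the crop the hole sits at the robot-side end, top about (406,309), and the teeth point away from the robot. The peg foot and tip, at top (353,146) and (354.6,151), match the board model to about 1 px. Next I approach above the handle.

```bash
cat > plan.py <<'E'
from h import *
AX=np.array([-.962,-.273,0]); ORG=np.array([.3773,-.2013,0]); RG=np.c_[-AX/np.linalg.norm(AX),[.273/1.00000,-.962,0],[0,0,-1]]
n=np.array([-.49792478,-.01158255,.86714287]);up=np.array([.86690836,.02016572,.49805947]);yb=np.cross(n,up)
FOOT=np.array([.7386,-.0803,.1155]); RB=np.c_[-up,yb,-n]
def plan(tp,tR,N,p=None,Rc=None,show=True):
    s=r.state(); p=np.array(s['eef_pos']) if p is None else p; Rc=R.from_quat(s['tool_rot']) if Rc is None else Rc
    w=(Rc.inv()*R.from_matrix(tR)).as_rotvec(); print('dist',np.linalg.norm(tp-p).round(4),'w',w.round(3),'per row deg',np.degrees(np.linalg.norm(w)/N).round(2))
    for i in range(N):
        print('t',(Rc.inv().apply((tp-p)/N)*1000).round(1),'w',(w/N).round(4)); Rc=Rc*R.from_rotvec(w/N)
E
python3 - <<'E'
from plan import *
plan(np.array([.3773,-.2013,.15]),RG,10)
E
```

```text
dist 0.4004 w [-0.002  0.     0.185] per row deg 1.06
t [ 24.8 -30.1   9.2] w [-0.0002  0.      0.0185]
t [ 24.3 -30.5   9.2] w [-0.0002  0.      0.0185]
t [ 23.7 -31.    9.2] w [-0.0002  0.      0.0185]
t [ 23.1 -31.4   9.2] w [-0.0002  0.      0.0185]
t [ 22.5 -31.8   9.1] w [-0.0002  0.      0.0185]
t [ 21.9 -32.2   9.1] w [-0.0002  0.      0.0185]
t [ 21.3 -32.6   9.1] w [-0.0002  0.      0.0185]
t [ 20.7 -33.    9.1] w [-0.0002  0.      0.0185]
t [ 20.1 -33.4   9.1] w [-0.0002  0.      0.0185]
t [ 19.5 -33.8   9.1] w [-0.0002  0.      0.0185]
```

Emit:
play_rows([
  {"fingers": 60,"tx": 25,"ty": -30,"tz": 9,"wz": 0.0185},
  {"fingers": 60,"tx": 24,"ty": -30.5,"tz": 9,"wz": 0.0185},
  {"fingers": 60,"tx": 24,"ty": -31,"tz": 9,"wz": 0.0185},
  {"fingers": 60,"tx": 23,"ty": -31.5,"tz": 9,"wz": 0.0185},
  {"fingers": 60,"tx": 22.5,"ty": -32,"tz": 9,"wz": 0.0185},
])

```text
schema error: expected keys fingers, tx, ty, tz, wx, wy, wz
```

Emit:
play_rows([
  {"fingers": 60,"tx": 22,"ty": -32,"tz": 9,"wz": 0.0185},
  {"fingers": 60,"tx": 21.5,"ty": -32.5,"tz": 9,"wz": 0.0185},
  {"fingers": 60,"tx": 20.5,"ty": -33,"tz": 9,"wz": 0.0185},
  {"fingers": 60,"tx": 20,"ty": -33.5,"tz": 9,"wz": 0.0185},
  {"fingers": 60,"tx": 19.5,"ty": -34,"tz": 9,"wz": 0.0185},
])

```text
schema error: expected keys fingers, tx, ty, tz, wx, wy, wz
```

Emit:
play_rows([
  {"fingers": 60},
  {"fingers": 60},
])

```text
schema error: expected keys fingers, tx, ty, tz, wx, wy, wz
```

```bash
python3 - <<'E'
from plan import *
s=r.state();print(s['t'],s['eef_pos'],s['grip_width'])
c=cam('wrist'); p,d=r.capture('wrist'); cv2.imwrite('pics/w1.png',p[:,:,::-1])
e=ORG+.082*AX+[0,0,.012]; print(proj('wrist',[e,ORG+[0,0,.012],ORG-.03*AX+[0,0,.012]],c))
hsv=cv2.cvtColor(p,cv2.COLOR_RGB2HSV); m=((hsv[...,2]<125)&(hsv[...,1]>90)&(hsv[...,0]<20)).astype(np.uint8)
cs,hi=cv2.findContours(m,cv2.RETR_CCOMP,cv2.CHAIN_APPROX_NONE)
for q,h in zip(cs,hi[0]):
    if h[3]>=0 and cv2.contourArea(q)>150:
        (a,b),ra=cv2.minEnclosingCircle(q); print('hole',a,b,ra,onplane('wrist',[(a,b)],.012,c))
plan(np.array([.3773,-.2013,.013]),RG,4)
E
```

```text
0.1 [ 0.28923727 -0.58118749  0.2410276 ] 0.08505960622220278
[[ -13.0612598    35.12344079]
 [ -23.95350331  -70.42589824]
 [ -28.54922133 -113.80082243]]
hole 177.0 273.0 10.816754341125488 [[ 0.14678504 -0.46534833  0.012     ]]
dist 0.4519 w [-0.002  0.     0.185] per row deg 2.65
t [ 62.  -75.1  57.2] w [-0.0005  0.0001  0.0463]
t [ 58.5 -77.9  57.2] w [-0.0005  0.0001  0.0463]
t [ 54.8 -80.6  57.1] w [-0.0005  0.0001  0.0463]
t [ 51.  -83.1  57.1] w [-0.0005  0.0001  0.0463]
```

View pics/w1.png

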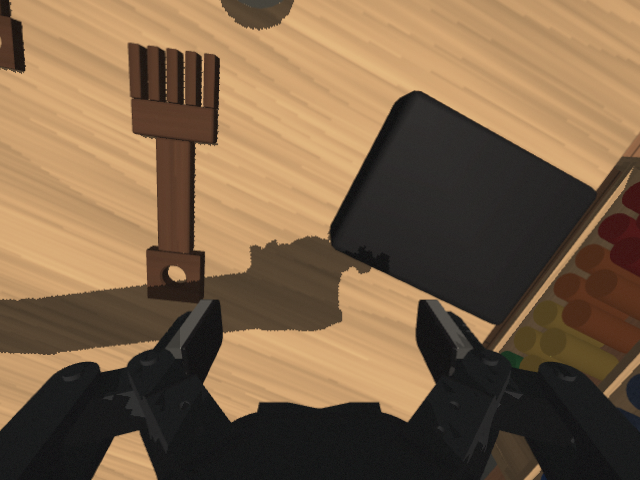

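The moves were refused because every row needs all seven keys, so the arm hasn't moved. This view shows the large decoy, with its hole at (177,273), and the black box.

Emit:
play_rows([
  {"fingers": 60,"tx": 25,"ty": -30,"tz": 9,"wx": 0,"wy": 0,"wz": 0.0185},
  {"fingers": 60,"tx": 24,"ty": -30.5,"tz": 9,"wx": 0,"wy": 0,"wz": 0.0185},
  {"fingers": 60,"tx": 24,"ty": -31,"tz": 9,"wx": 0,"wy": 0,"wz": 0.0185},
  {"fingers": 60,"tx": 23,"ty": -31.5,"tz": 9,"wx": 0,"wy": 0,"wz": 0.0185},
  {"fingers": 60,"tx": 22.5,"ty": -32,"tz": 9,"wx": 0,"wy": 0,"wz": 0.0185},
])

```text
t: 0.65
eef_pos: [0.3337, -0.39, 0.1967]
tool_rot: [0.983, 0.183, -0.0, -0.0]
contact_force: [1.6, -0.5, -0.0]
grip_width: 0.0513
gripper_force: 0.0
```

Emit:
play_rows([
  {"fingers": 60,"tx": 22,"ty": -32,"tz": 9,"wx": 0,"wy": 0,"wz": 0.0185},
  {"fingers": 60,"tx": 21.5,"ty": -32.5,"tz": 9,"wx": 0,"wy": 0,"wz": 0.0185},
  {"fingers": 60,"tx": 20.5,"ty": -33,"tz": 9,"wx": 0,"wy": 0,"wz": 0.0185},
  {"fingers": 60,"tx": 20,"ty": -33.5,"tz": 9,"wx": 0,"wy": 0,"wz": 0.0185},
  {"fingers": 60,"tx": 19.5,"ty": -34,"tz": 9,"wx": 0,"wy": 0,"wz": 0.0185},
])

```text
t: 1.15
eef_pos: [0.3777, -0.2004, 0.1519]
tool_rot: [0.991, 0.137, 0.0, 0.0]
contact_force: [0.8, -1.2, -0.6]
grip_width: 0.0514
gripper_force: 0.0
```

Emit:
play_rows([
  {"fingers": 60,"tx": 0,"ty": 0,"tz": 0,"wx": 0,"wy": 0,"wz": 0},
  {"fingers": 60,"tx": 0,"ty": 0,"tz": 0,"wx": 0,"wy": 0,"wz": 0},
])

```text
t: 1.35
eef_pos: [0.3777, -0.2009, 0.152]
tool_rot: [0.99, 0.14, -0.0, -0.0]
contact_force: [0.7, -0.3, -0.4]
grip_width: 0.0513
gripper_force: 0.0
```

```bash
cat > look.py <<'E'
from plan import *
s=r.state();print(s['t'],s['eef_pos'],s['grip_width'],s['qpos'])
c=cam('wrist'); p,d=r.capture('wrist'); cv2.imwrite('pics/w2.png',p[:,:,::-1])
e=ORG+.082*AX+[0,0,.012]; print(proj('wrist',[e,ORG+[0,0,.012],ORG-.03*AX+[0,0,.012]],c))
hsv=cv2.cvtColor(p,cv2.COLOR_RGB2HSV); m=((hsv[...,2]<125)&(hsv[...,1]>90)&(hsv[...,0]<20)).astype(np.uint8)
cs,hi=cv2.findContours(m,cv2.RETR_CCOMP,cv2.CHAIN_APPROX_NONE)
for q,h in zip(cs,hi[0]):
    if h[3]>=0 and cv2.contourArea(q)>150:
        (a,b),ra=cv2.minEnclosingCircle(q); print('hole',a,b,ra,onplane('wrist',[(a,b)],.012,c))
plan(np.array([.3773,-.2013,.013]),RG,4)
E
python3 look.py
```

```text
1.35 [ 0.37766    -0.20093749  0.1519785 ] 0.05134138152524438 [ 0.58354193  0.08625178 -0.19759274  2.18321449  0.0223241   0.87471324
 -0.91842617]
[[319.35187394 316.9644805 ]
 [319.74112586 231.07571789]
 [319.90103697 195.84780176]]
hole 369.91241455078125 293.62774658203125 11.784053802490234 [[ 0.33371571 -0.2608269   0.012     ]]
hole 116.0 136.5 19.500099182128906 [[ 0.40675691 -0.02787972  0.012     ]]
dist 0.1393 w [0.    0.    0.001] per row deg 0.01
t [-0.  -0.3 34.8] w [0.0001 0.0001 0.0002]
t [-0.  -0.3 34.8] w [0.0001 0.0001 0.0002]
t [-0.  -0.3 34.8] w [0.0001 0.0001 0.0002]
t [-0.  -0.3 34.8] w [0.0001 0.0001 0.0002]
```

View pics/w2.png

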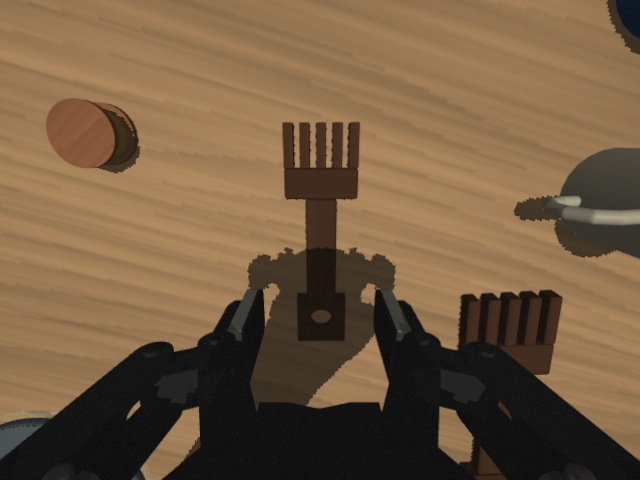

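The wrist view shows the beater's hole at (320.5,317), 1 px from the prediction, with the handle centred between the fingers. Now I descend and grasp.

Emit:
play_rows([
  {"fingers": 60,"tx": 0,"ty": 0,"tz": 45,"wx": 0,"wy": 0,"wz": 0},
  {"fingers": 60,"tx": 0,"ty": 0,"tz": 45,"wx": 0,"wy": 0,"wz": 0},
  {"fingers": 60,"tx": 0,"ty": 0,"tz": 30,"wx": 0,"wy": 0,"wz": 0},
  {"fingers": 60,"tx": 0,"ty": 0,"tz": 12,"wx": 0,"wy": 0,"wz": 0},
  {"fingers": 60,"tx": 0,"ty": 0,"tz": 6,"wx": 0,"wy": 0,"wz": 0},
])

```text
t: 1.9
eef_pos: [0.3771, -0.203, 0.0134]
tool_rot: [0.991, 0.137, -0.001, -0.0]
contact_force: [0.1, -0.8, 0.6]
grip_width: 0.0508
gripper_force: 0.0
```

Emit:
play_rows([
  {"fingers": 40,"tx": 0,"ty": 0,"tz": 0,"wx": 0,"wy": 0,"wz": 0},
  {"fingers": 15,"tx": 0,"ty": 0,"tz": 0,"wx": 0,"wy": 0,"wz": 0},
  {"fingers": 15,"tx": 0,"ty": 0,"tz": 0,"wx": 0,"wy": 0,"wz": 0},
  {"fingers": 15,"tx": 0,"ty": 0,"tz": 0,"wx": 0,"wy": 0,"wz": 0},
  {"fingers": 15,"tx": 0,"ty": 0,"tz": 0,"wx": 0,"wy": 0,"wz": 0},
], newtons=50)

```text
t: 2.4
eef_pos: [0.3792, -0.2028, 0.0157]
tool_rot: [0.99, 0.138, 0.001, 0.001]
contact_force: [-0.9, -0.4, 7.3]
grip_width: 0.0242
gripper_force: 50.4
```

Emit:
play_rows([
  {"fingers": 15,"tx": 0,"ty": 0,"tz": -15,"wx": 0,"wy": 0,"wz": 0},
  {"fingers": 15,"tx": 0,"ty": 0,"tz": -45,"wx": 0,"wy": 0,"wz": 0},
  {"fingers": 15,"tx": 0,"ty": 0,"tz": -50,"wx": 0,"wy": 0,"wz": 0},
  {"fingers": 15,"tx": 0,"ty": 0,"tz": -50,"wx": 0,"wy": 0,"wz": 0},
  {"fingers": 15,"tx": 0,"ty": 0,"tz": -50,"wx": 0,"wy": 0,"wz": 0},
])

```text
t: 2.9
eef_pos: [0.377, -0.2014, 0.2262]
tool_rot: [0.99, 0.138, 0.0, 0.0]
contact_force: [1.1, -0.7, -1.4]
grip_width: 0.0238
gripper_force: 49.6
```

Emit:
play_rows([
  {"fingers": 15,"tx": 0,"ty": 0,"tz": 0,"wx": 0,"wy": 0,"wz": 0},
  {"fingers": 15,"tx": 0,"ty": 0,"tz": 0,"wx": 0,"wy": 0,"wz": 0},
])

```text
t: 3.1
eef_pos: [0.3785, -0.2022, 0.2258]
tool_rot: [0.99, 0.138, 0.002, 0.001]
contact_force: [0.2, -1.0, -2.1]
grip_width: 0.0245
gripper_force: 49.6
```

```bash
cat > hand.py <<'E'
from plan import *
s=r.state();print(s['t'],s['eef_pos'],s['tool_rot'],s['grip_width'])
c=cam('wrist'); p,d=r.capture('wrist'); cv2.imwrite('pics/w3.png',p[:,:,::-1])
T=np.array(s['eef_pos']); Rt=R.from_quat(s['tool_rot'])
o,D=rays('wrist',[[u,v] for v in range(60,400) for u in range(220,420)],c); dd=d[60:400,220:420].ravel()
L=Rt.inv().apply(o+D*dd[:,None]-T); hsv=cv2.cvtColor(p,cv2.COLOR_RGB2HSV)[60:400,220:420].reshape(-1,3)
k=(dd>0)&(hsv[:,1]>80)&(abs(L[:,2])<.04); P=L[k]; print('n',k.sum())
# top-face plane in the tool frame: z = a x + b y + c
A=np.c_[P[:,:2],np.ones(len(P))]
for _ in range(5):
    f=np.linalg.lstsq(A,P[:,2],rcond=None)[0]; e=P[:,2]-A@f; g=abs(e)<.003; A,P=A[g],P[g]
print('plane',f.round(4),'n',len(P),'x range',P[:,0].min(),P[:,0].max(),'y',P[:,1].min(),P[:,1].max())
nl=np.array([-f[0],-f[1],1]); q=np.array([0,0,f[2]]); ol=Rt.inv().apply(o-T); Dl=Rt.inv().apply(D); X=ol+Dl*(((q-ol)@nl)/(Dl@nl))[:,None]
full=np.zeros((480,640),np.uint8); full[60:400,220:420]=(k&(abs(L[:,2]-L[:,:2]@f[:2]-f[2])<.005)).reshape(340,200)
rc=cv2.minAreaRect(X[full[60:400,220:420].ravel()>0][:,:2].astype(np.float32)); print('rect tool frame',rc)
cs,hi=cv2.findContours(full,cv2.RETR_CCOMP,cv2.CHAIN_APPROX_NONE)
for cc,h in zip(cs,hi[0]):
    if h[3]>=0 and cv2.contourArea(cc)>60:
        uv=cc.reshape(-1,2); oo,DD=rays('wrist',uv,c); a=Rt.inv().apply(oo-T); b=Rt.inv().apply(DD); x=a+b*(((q-a)@nl)/(b@nl))[:,None]
        print('hole',uv.mean(0),((x.min(0)+x.max(0))/2).round(4),np.ptp(x,0).round(4))
E
python3 hand.py
```

```text
3.1 [ 0.37848928 -0.20220778  0.22580166] [0.99042711 0.13802252 0.00155162 0.00122749] 0.024489705487383134
n 26164
plane [0.0039 0.0018 0.0035] n 25130 x range -0.05034155352517134 0.08636314906048158 y -0.030919973887889314 0.02941313063197611
rect tool frame ((0.018494948744773865, -0.0007146336138248444), (0.059565458446741104, 0.13542962074279785), 89.87902069091797)
```

View pics/w3.png

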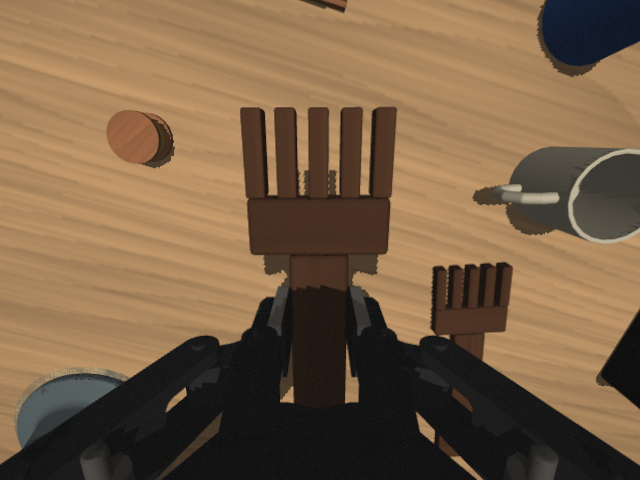

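The beater is held square (plane slope 0.004), with teeth tips at tool x = +86 mm and its top face at tool z = +3.5 mm. That puts the eye at tool (-85, -0.7, 9.5) mm. Next I turn it around on the way to the board.

```bash
cat >> plan.py <<'E'
EYE=np.array([-.085,-.0007,.0095])
def tcp_for(h,dx=0,dy=0): return FOOT+n*h+up*dx+yb*dy-RB@EYE
a=np.arctan2(-up[1],-up[0]); RY=np.c_[[np.cos(a),np.sin(a),0],[np.sin(a),-np.cos(a),0],[0,0,-1]]
E
python3 - <<'E'
from plan import *
print(tcp_for(.092),tcp_for(.012)); plan(np.array([.60,-.083,.25]),RY,20)
E
```

```text
[ 0.61435715 -0.0824899   0.16117995] [ 0.65419113 -0.0815633   0.09180852]
dist 0.2539 w [-1.000e-03 -0.000e+00 -2.888e+00] per row deg 8.27
t [12.3 -2.7 -1.3] w [-0.     -0.     -0.1444]
t [12.6 -0.9 -1.3] w [-0.     -0.     -0.1444]
t [12.6  1.  -1.3] w [-0.     -0.     -0.1444]
t [12.3  2.8 -1.3] w [-0.     -0.     -0.1444]
t [11.8  4.5 -1.3] w [-0.     -0.     -0.1444]
t [11.   6.2 -1.3] w [-0.     -0.     -0.1444]
t [10.   7.7 -1.3] w [-0.     -0.     -0.1444]
t [ 8.8  9.  -1.3] w [-0.     -0.     -0.1444]
t [ 7.4 10.2 -1.3] w [-0.     -0.     -0.1444]
t [ 5.9 11.2 -1.3] w [-0.     -0.     -0.1444]
t [ 4.2 11.9 -1.3] w [-0.     -0.     -0.1444]
t [ 2.4 12.4 -1.3] w [-0.     -0.     -0.1444]
t [ 0.6 12.6 -1.3] w [-0.     -0.     -0.1444]
t [-1.2 12.6 -1.3] w [-0.     -0.     -0.1444]
t [-3.  12.3 -1.3] w [-0.     -0.     -0.1444]
t [-4.7 11.7 -1.3] w [-0.     -0.     -0.1444]
t [-6.4 10.9 -1.3] w [-0.     -0.     -0.1444]
t [-7.9  9.9 -1.3] w [-0.     -0.     -0.1444]
t [-9.2  8.6 -1.3] w [-0.     -0.     -0.1444]
t [-10.3   7.2  -1.3] w [-0.     -0.     -0.1444]
```

Emit:
play_rows([
  {"fingers": 15,"tx": 12,"ty": -2.5,"tz": -2,"wx": 0,"wy": 0,"wz": -0.1444},
  {"fingers": 15,"tx": 12.5,"ty": -1,"tz": -2,"wx": 0,"wy": 0,"wz": -0.1444},
  {"fingers": 15,"tx": 12.5,"ty": 1,"tz": -2,"wx": 0,"wy": 0,"wz": -0.1444},
  {"fingers": 15,"tx": 12.5,"ty": 3,"tz": -2,"wx": 0,"wy": 0,"wz": -0.1444},
  {"fingers": 15,"tx": 12,"ty": 4.5,"tz": -2,"wx": 0,"wy": 0,"wz": -0.1444},
])

```text
t: 3.65
eef_pos: [0.4317, -0.1714, 0.2312]
tool_rot: [0.876, 0.482, -0.002, -0.003]
contact_force: [0.0, -0.5, -1.2]
grip_width: 0.0245
gripper_force: 49.6
```

Emit:
play_rows([
  {"fingers": 15,"tx": 11,"ty": 6,"tz": -2,"wx": 0,"wy": 0,"wz": -0.1444},
  {"fingers": 15,"tx": 10,"ty": 7.5,"tz": -2,"wx": 0,"wy": 0,"wz": -0.1444},
  {"fingers": 15,"tx": 9,"ty": 9,"tz": -2,"wx": 0,"wy": 0,"wz": -0.1444},
  {"fingers": 15,"tx": 7.5,"ty": 10,"tz": -2,"wx": 0,"wy": 0,"wz": -0.1444},
  {"fingers": 15,"tx": 6,"ty": 11,"tz": -2,"wx": 0,"wy": 0,"wz": -0.1444},
])

```text
t: 4.15
eef_pos: [0.4868, -0.1413, 0.241]
tool_rot: [0.65, 0.76, -0.001, -0.003]
contact_force: [0.9, -0.1, -1.4]
grip_width: 0.0241
gripper_force: 49.6
```

Emit:
play_rows([
  {"fingers": 15,"tx": 4,"ty": 12,"tz": -2,"wx": 0,"wy": 0,"wz": -0.1444},
  {"fingers": 15,"tx": 2.5,"ty": 12.5,"tz": -1,"wx": 0,"wy": 0,"wz": -0.1444},
  {"fingers": 15,"tx": 0.5,"ty": 12.5,"tz": -1,"wx": 0,"wy": 0,"wz": -0.1444},
  {"fingers": 15,"tx": -1,"ty": 12.5,"tz": -1,"wx": 0,"wy": 0,"wz": -0.1444},
  {"fingers": 15,"tx": -3,"ty": 12.5,"tz": 0,"wx": 0,"wy": 0,"wz": -0.1444},
])

```text
t: 4.65
eef_pos: [0.5428, -0.1118, 0.2459]
tool_rot: [0.339, 0.941, -0.0, -0.003]
contact_force: [0.8, -0.8, -0.6]
grip_width: 0.0244
gripper_force: 49.6
```

Emit:
play_rows([
  {"fingers": 15,"tx": -5,"ty": 11.5,"tz": 0,"wx": 0,"wy": 0,"wz": -0.1444},
  {"fingers": 15,"tx": -6.5,"ty": 11,"tz": 0,"wx": 0,"wy": 0,"wz": -0.1444},
  {"fingers": 15,"tx": -8,"ty": 10,"tz": 0,"wx": 0,"wy": 0,"wz": -0.1444},
  {"fingers": 15,"tx": -9,"ty": 8.5,"tz": 0,"wx": 0,"wy": 0,"wz": -0.1444},
  {"fingers": 15,"tx": -10,"ty": 7,"tz": 0,"wx": 0,"wy": 0,"wz": -0.1444},
])

```text
t: 5.15
eef_pos: [0.5983, -0.0828, 0.2455]
tool_rot: [-0.015, 1.0, 0.001, -0.003]
contact_force: [0.2, -0.4, -1.1]
grip_width: 0.0243
gripper_force: 49.6
```

```bash
python3 - <<'E'
from plan import *
print(r.state()['qpos'],r.state()['eef_pos']); plan(tcp_for(.097),RB,5)
E
```

```text
[ 0.50299074  0.34811775 -0.53081549  1.68195773  0.18701382  1.16928684
  1.52442171] [ 0.59830548 -0.08283735  0.24547046]
dist 0.0811 w [ 0.003 -0.528  0.006] per row deg 6.05
t [-2.8 -0.1 16. ] w [ 0.0007 -0.1056  0.0012]
t [-1.1 -0.  16.2] w [ 0.0007 -0.1056  0.0012]
t [ 0.6 -0.  16.2] w [ 0.0007 -0.1056  0.0012]
t [ 2.3 -0.  16.1] w [ 0.0007 -0.1056  0.0012]
t [ 4.  -0.  15.7] w [ 0.0007 -0.1056  0.0012]
```

Emit:
play_rows([
  {"fingers": 15,"tx": -3,"ty": 0,"tz": 16,"wx": 0.0007,"wy": -0.1056,"wz": 0.001},
  {"fingers": 15,"tx": -1,"ty": 0,"tz": 16,"wx": 0.0007,"wy": -0.1056,"wz": 0.001},
  {"fingers": 15,"tx": 0.5,"ty": 0,"tz": 16,"wx": 0.0007,"wy": -0.1056,"wz": 0.001},
  {"fingers": 15,"tx": 2.5,"ty": 0,"tz": 16,"wx": 0.0007,"wy": -0.1056,"wz": 0.001},
  {"fingers": 15,"tx": 4,"ty": 0,"tz": 15.5,"wx": 0.0007,"wy": -0.1056,"wz": 0.001},
])

```text
t: 5.65
eef_pos: [0.6112, -0.0828, 0.1664]
tool_rot: [-0.009, 0.965, 0.002, 0.26]
contact_force: [0.2, -0.3, -0.8]
grip_width: 0.0241
gripper_force: 49.6
```

Emit:
play_rows([
  {"fingers": 15,"tx": 0,"ty": 0,"tz": 0,"wx": 0,"wy": 0,"wz": 0},
  {"fingers": 15,"tx": 0,"ty": 0,"tz": 0,"wx": 0,"wy": 0,"wz": 0},
])

```text
t: 5.85
eef_pos: [0.6116, -0.0829, 0.1672]
tool_rot: [-0.009, 0.966, 0.002, 0.258]
contact_force: [0.8, 0.7, 0.1]
grip_width: 0.0246
gripper_force: 49.6
```

```bash
cat > hov.py <<'E'
from plan import *
import sys
s=r.state(); print(s['t'],s['eef_pos'],s['contact_force']); T=np.array(s['eef_pos']); Rt=R.from_quat(s['tool_rot'])
plan(tcp_for(float(sys.argv[1])),RB,1)
e=T+Rt.apply(EYE); pts=[e,FOOT,FOOT+.056*n]; out=[]
for nm,(cx,cy) in dict(top=(0,0),scene=(0,0)).items():
    p,d=r.capture(nm); np.save(nm+'_p1.npy',p); np.save(nm+'_d1.npy',d)
    q=proj(nm,pts); print(nm,q.round(1).tolist()); u,v=q[0].astype(int); u0,v0=u-40,v-40
    im=cv2.resize(p[v0:v0+80,u0:u0+80][:,:,::-1],(400,400),interpolation=2); out.append(im); print('origin',u0,v0,'x5')
cv2.imwrite('pics/'+sys.argv[2],cv2.hconcat(out))
E
python3 hov.py .097 hov1.png
```

```text
5.85 [ 0.61160205 -0.08290993  0.16721179] [0.80679252 0.66216696 0.11538081]
dist 0.0018 w [-0.003 -0.    -0.004] per row deg 0.31
t [0.6 0.4 1.6] w [-0.0032 -0.0002 -0.0044]
top [[355.4, 156.1], [352.2, 144.4], [353.8, 151.0]]
origin 315 116 x5
scene [[220.9, 232.4], [207.5, 272.4], [215.3, 250.1]]
origin 180 192 x5
```

View pics/hov1.png

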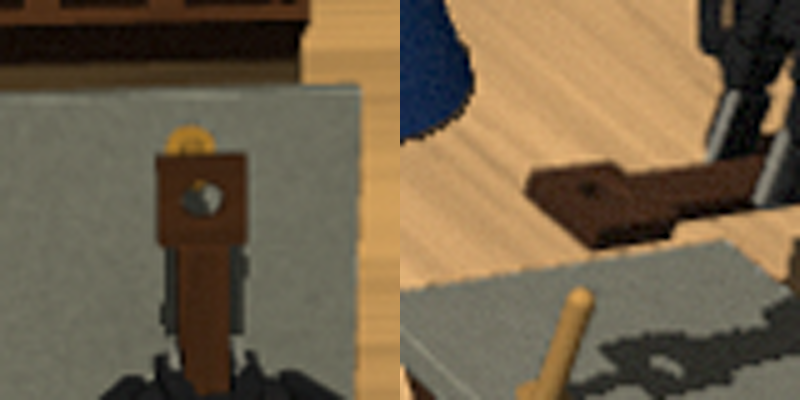

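The hole is at top (355.4,156.2), exactly as predicted. The peg tip is at scene (216,250.5), within 1 px. One fine check of the peg axis with a brass mask before lowering.

```bash
python3 - <<'E'
from plan import *
# outline of the modelled peg tip/shaft vs brass mask columns along the peg, both views
for nm,(x0,y0,x1,y1) in dict(top=(340,135,365,158),scene=(195,240,228,280)).items():
    p=np.load(nm+'_p.npy')[y0:y1,x0:x1]; h=cv2.cvtColor(p,cv2.COLOR_RGB2HSV)
    m=((h[...,0]>12)&(h[...,0]<28)&(h[...,1]>110)&(h[...,2]>60))
    for v in range(m.shape[0]):
        u=np.where(m[v])[0]
        if len(u): print(nm,v+y0,u.min()+x0,u.max()+x0,(u.min()+u.max())/2+x0)
    print(proj(nm,[FOOT+n*k for k in (0,.01,.03,.05,.056)]).round(1).tolist())
E
```

```text
top 141 351 354 352.5
top 142 349 356 352.5
top 143 349 357 353.0
top 144 348 357 352.5
top 145 348 357 352.5
top 146 348 357 352.5
top 147 348 357 352.5
top 148 349 356 352.5
top 149 350 355 352.5
top 150 351 356 353.5
top 151 352 356 354.0
top 152 352 356 354.0
top 153 353 355 354.0
[[352.2, 144.4], [352.4, 145.5], [353.0, 147.8], [353.6, 150.2], [353.8, 151.0]]
scene 240 195 227 211.0
scene 241 195 227 211.0
scene 242 195 225 210.0
scene 243 195 219 207.0
scene 244 195 212 203.5
scene 245 195 205 200.0
scene 246 195 199 197.0
scene 249 216 216 216.0
scene 250 214 217 215.5
scene 251 213 218 215.5
scene 252 213 218 215.5
scene 253 213 218 215.5
scene 254 212 217 214.5
scene 255 212 217 214.5
scene 256 212 217 214.5
scene 257 211 216 213.5
scene 258 211 216 213.5
scene 259 211 215 213.0
scene 260 210 215 212.5
scene 261 210 215 212.5
scene 262 210 214 212.0
scene 263 209 214 211.5
scene 264 209 214 211.5
scene 265 209 213 211.0
scene 266 208 213 210.5
scene 267 208 213 210.5
scene 268 206 212 209.0
scene 269 204 212 208.0
scene 270 203 212 207.5
scene 271 203 211 207.0
scene 272 204 214 209.0
scene 273 205 214 209.5
scene 274 207 214 210.5
scene 275 210 212 211.0
[[207.5, 272.4], [208.9, 268.4], [211.6, 260.5], [214.4, 252.5], [215.3, 250.1]]
```

Emit:
play_rows([
  {"fingers": 15,"tx": 2,"ty": -0.3,"tz": 1.5,"wx": -0.003,"wy": 0,"wz": -0.004},
  {"fingers": 15,"tx": 0,"ty": 0,"tz": 10,"wx": 0,"wy": 0,"wz": 0},
  {"fingers": 15,"tx": 0,"ty": 0,"tz": 12,"wx": 0,"wy": 0,"wz": 0},
  {"fingers": 15,"tx": 0,"ty": 0,"tz": 8,"wx": 0,"wy": 0,"wz": 0},
  {"fingers": 15,"tx": 0,"ty": 0,"tz": 0,"wx": 0,"wy": 0,"wz": 0},
])

```text
t: 6.45
eef_pos: [0.6281, -0.0829, 0.1405]
tool_rot: [-0.011, 0.966, 0.003, 0.26]
contact_force: [0.2, -0.4, -0.9]
grip_width: 0.0241
gripper_force: 49.6
```

```bash
sed -i 's/^EYE=/FOOT=FOOT-.0015*up-.0007*yb\nEYE=/' plan.py; python3 hov.py .012 hov2.png
```

```text
6.45 [ 0.6281011  -0.08293805  0.14048209] [ 0.19819984 -0.43955088 -0.93230104]
dist 0.0553 w [-0.001  0.005  0.   ] per row deg 0.28
t [ 3.4  0.1 55.2] w [-0.0008  0.0048  0.0002]
top [[354.4, 151.8], [352.4, 144.9], [354.1, 151.5]]
origin 314 111 x5
scene [[216.1, 245.2], [207.8, 272.1], [215.6, 249.8]]
origin 176 205 x5
```

View pics/hov2.png

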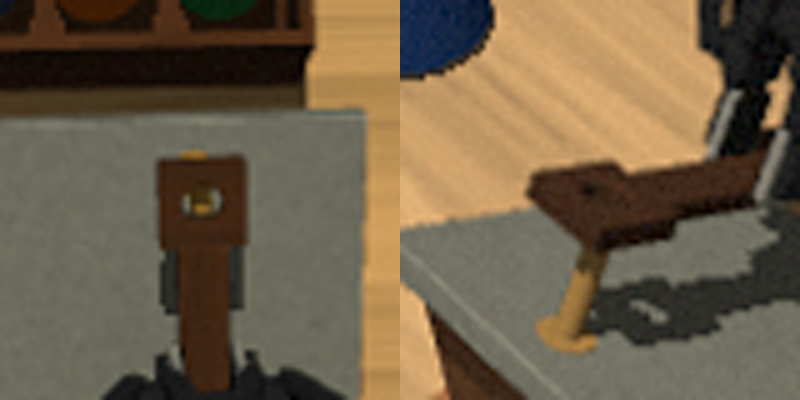

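The peg is centred sideways in the hole at top (354,151), and the hole is about 3 mm too far up the slope. I correct that and slide down.

Emit:
play_rows([
  {"fingers": 15,"tx": 3,"ty": 0,"tz": 0,"wx": 0,"wy": 0.005,"wz": 0},
  {"fingers": 15,"tx": 0,"ty": 0,"tz": 7,"wx": 0,"wy": 0,"wz": 0},
  {"fingers": 15,"tx": 0,"ty": 0,"tz": 10,"wx": 0,"wy": 0,"wz": 0},
  {"fingers": 15,"tx": 0,"ty": 0,"tz": 10,"wx": 0,"wy": 0,"wz": 0},
  {"fingers": 15,"tx": 0,"ty": 0,"tz": 0,"wx": 0,"wy": 0,"wz": 0},
])

```text
t: 7.05
eef_pos: [0.6385, -0.0827, 0.115]
tool_rot: [-0.011, 0.966, 0.003, 0.257]
contact_force: [-0.7, 0.7, -1.4]
grip_width: 0.0244
gripper_force: 49.6
```

```bash
python3 hov.py .012 hov3.png
```

```text
7.05 [ 0.63854638 -0.08272909  0.11496619] [-0.67058858  0.6960872  -1.35095792]
dist 0.0279 w [-0.001 -0.001  0.   ] per row deg 0.07
t [-0.6  0.1 27.9] w [-0.0009 -0.0007  0.0002]
top [[353.6, 149.8], [352.4, 144.9], [354.1, 151.5]]
origin 313 109 x5
scene [[213.5, 256.3], [207.8, 272.1], [215.6, 249.8]]
origin 173 216 x5
```

View pics/hov3.png

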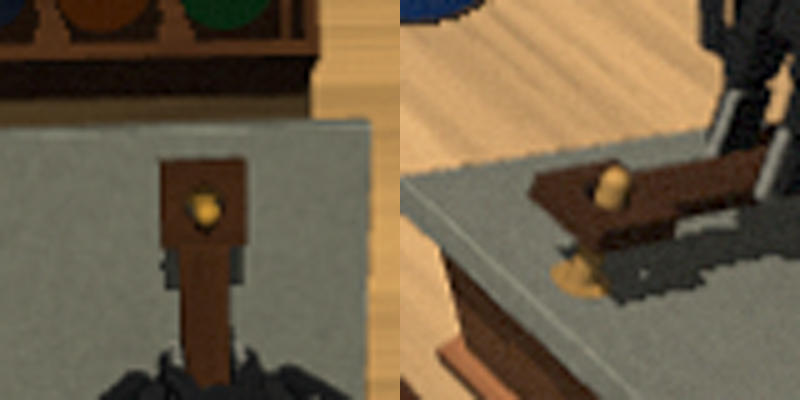

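The peg is through the hole at top (354,151) and shows above the plate in the scene view, with no contact force. I continue down to the board.

Emit:
play_rows([
  {"fingers": 15,"tx": 0,"ty": 0,"tz": 10,"wx": 0,"wy": 0,"wz": 0},
  {"fingers": 15,"tx": 0,"ty": 0,"tz": 10,"wx": 0,"wy": 0,"wz": 0},
  {"fingers": 15,"tx": 0,"ty": 0,"tz": 8,"wx": 0,"wy": 0,"wz": 0},
  {"fingers": 15,"tx": 0,"ty": 0,"tz": 1,"wx": 0,"wy": 0,"wz": 0},
  {"fingers": 15,"tx": 0,"ty": 0,"tz": 0,"wx": 0,"wy": 0,"wz": 0},
])

```text
t: 7.65
eef_pos: [0.6535, -0.0825, 0.0912]
tool_rot: [-0.011, 0.966, 0.002, 0.258]
contact_force: [-0.0, 0.1, 0.1]
grip_width: 0.0242
gripper_force: 49.6
```

Emit:
play_rows([
  {"fingers": 15,"tx": 0,"ty": 0,"tz": 1.5,"wx": 0,"wy": 0,"wz": 0},
  {"fingers": 15,"tx": 0,"ty": 0,"tz": 1,"wx": 0,"wy": 0,"wz": 0},
  {"fingers": 15,"tx": 0,"ty": 0,"tz": 0,"wx": 0,"wy": 0,"wz": 0},
])

```text
t: 7.95
eef_pos: [0.6547, -0.0828, 0.0898]
tool_rot: [-0.011, 0.966, 0.002, 0.259]
contact_force: [0.6, 0.7, -1.2]
grip_width: 0.0243
gripper_force: 49.6
```

```bash
python3 - <<'E'
from plan import *
s=r.state(); print(s['contact_force'],s['wrist_torque'],s['gripper_force']); plan(tcp_for(.006),RB,1)
E
```

```text
[ 0.63145375  0.70086328 -1.23782901] [-0.06529419  0.56650288 -0.01135565] 49.5838326215744
dist 0.0041 w [-0.002  0.002  0.   ] per row deg 0.16
t [0.9 0.6 4. ] w [-0.0017  0.0021  0.0001]
```

Emit:
play_rows([
  {"fingers": 15,"tx": 0,"ty": 0,"tz": 1,"wx": 0,"wy": 0,"wz": 0},
  {"fingers": 15,"tx": 0,"ty": 0,"tz": 1,"wx": 0,"wy": 0,"wz": 0},
  {"fingers": 15,"tx": 0,"ty": 0,"tz": 0,"wx": 0,"wy": 0,"wz": 0},
])

```text
t: 8.25
eef_pos: [0.6556, -0.0828, 0.0878]
tool_rot: [-0.011, 0.966, 0.002, 0.259]
contact_force: [0.1, -0.1, -0.6]
grip_width: 0.0243
gripper_force: 49.6
```

Emit:
play_rows([
  {"fingers": 15,"tx": 0,"ty": 0,"tz": 1,"wx": 0,"wy": 0,"wz": 0},
  {"fingers": 15,"tx": 0,"ty": 0,"tz": 0,"wx": 0,"wy": 0,"wz": 0},
])

```text
t: 8.45
eef_pos: [0.6562, -0.0828, 0.0871]
tool_rot: [-0.011, 0.966, 0.002, 0.259]
contact_force: [-0.1, 0.1, -1.5]
grip_width: 0.0243
gripper_force: 49.6
```

Emit:
play_rows([
  {"fingers": 15,"tx": 0,"ty": 0,"tz": 1,"wx": 0,"wy": 0,"wz": 0},
  {"fingers": 15,"tx": 0,"ty": 0,"tz": 0,"wx": 0,"wy": 0,"wz": 0},
])

```text
t: 8.65
eef_pos: [0.6563, -0.0827, 0.087]
tool_rot: [-0.011, 0.966, 0.002, 0.258]
contact_force: [-6.9, 0.7, 8.7]
grip_width: 0.0243
gripper_force: 50.8
```

Contact. Now I open the fingers gently and back straight out.

Emit:
play_rows([
  {"fingers": 40,"tx": 0,"ty": 0,"tz": -0.7,"wx": 0,"wy": 0,"wz": 0},
  {"fingers": 55,"tx": 0,"ty": 0,"tz": 0,"wx": 0,"wy": 0,"wz": 0},
  {"fingers": 65,"tx": 0,"ty": 0,"tz": 0,"wx": 0,"wy": 0,"wz": 0},
  {"fingers": 65,"tx": 0,"ty": 0,"tz": 0,"wx": 0,"wy": 0,"wz": 0},
  {"fingers": 65,"tx": 0,"ty": 0,"tz": 0,"wx": 0,"wy": 0,"wz": 0},
])

```text
t: 9.15
eef_pos: [0.6563, -0.0827, 0.0866]
tool_rot: [-0.011, 0.966, 0.002, 0.259]
contact_force: [0.9, 0.4, 0.3]
grip_width: 0.0559
gripper_force: 0.0
```

Emit:
play_rows([
  {"fingers": 65,"tx": 0,"ty": 0,"tz": -10,"wx": 0,"wy": 0,"wz": 0},
  {"fingers": 65,"tx": 0,"ty": 0,"tz": -25,"wx": 0,"wy": 0,"wz": 0},
  {"fingers": 65,"tx": 0,"ty": 0,"tz": -40,"wx": 0,"wy": 0,"wz": 0},
  {"fingers": 65,"tx": 0,"ty": 0,"tz": -40,"wx": 0,"wy": 0,"wz": 0},
  {"fingers": 65,"tx": 0,"ty": 0,"tz": -40,"wx": 0,"wy": 0,"wz": 0},
])

```text
t: 9.65
eef_pos: [0.5776, -0.084, 0.2219]
tool_rot: [-0.011, 0.966, 0.002, 0.258]
contact_force: [-0.4, -0.6, 1.6]
grip_width: 0.0556
gripper_force: 0.0
```

Emit:
play_rows([
  {"fingers": 65,"tx": 0,"ty": 0,"tz": 0,"wx": 0,"wy": 0,"wz": 0},
  {"fingers": 65,"tx": 0,"ty": 0,"tz": 0,"wx": 0,"wy": 0,"wz": 0},
  {"fingers": 65,"tx": 0,"ty": 0,"tz": 0,"wx": 0,"wy": 0,"wz": 0},
])

```text
t: 9.95
eef_pos: [0.5782, -0.0843, 0.2201]
tool_rot: [-0.011, 0.966, 0.002, 0.258]
contact_force: [0.4, 0.5, -0.8]
grip_width: 0.0559
gripper_force: 0.0
```

```bash
python3 - <<'E'
from plan import *
out=[]
for nm in ('top','scene'):
    p,d=r.capture(nm); q=proj(nm,[FOOT+.006*n,FOOT-.082*up]); print(nm,q.round(1).tolist())
    u0,v0=(q.mean(0)-40).astype(int) ; print(u0,v0); out.append(cv2.resize(p[v0:v0+80,u0:u0+80][:,:,::-1],(400,400),interpolation=2))
    if nm=='top':
        h=cv2.cvtColor(p,cv2.COLOR_RGB2HSV); m=(h[...,2]<120)&(h[...,1]>90)&(h[...,0]<20); c=cam(nm)
        vs,us=np.where(m[138:206,315:380]); uv=np.c_[us+315,vs+138]; P=depthpts(nm,uv,d,c); hh=(P-FOOT)@n; k=abs(hh)<.025; P=P[k]; hh=hh[k]
        x=(P-FOOT)@up; y=(P-FOOT)@yb; f=np.linalg.lstsq(np.c_[x,y,np.ones(len(x))],hh,rcond=None)[0]
        print('tilt',f,'x range',x.min(),x.max(),'rect',cv2.minAreaRect(np.c_[x,y].astype(np.float32)))
cv2.imwrite('pics/fin.png',cv2.hconcat(out)); print(r.state()['contact_force'],r.state()['eef_pos'])
E
```

```text
top [[352.6, 145.6], [352.8, 174.3]]
312 119
tilt [ 0.00074733 -0.02338018  0.01189143] x range -0.1698862157410708 0.024574822536548423 rect ((-0.0726233422756195, 0.0002562291920185089), (0.05929326266050339, 0.19432179629802704), 89.78181457519531)
scene [[208.7, 269.7], [235.8, 265.8]]
182 227
[-0.43933267  0.59657418  0.32309394] [ 0.57817258 -0.08367148  0.21931052]
```

View pics/fin.png

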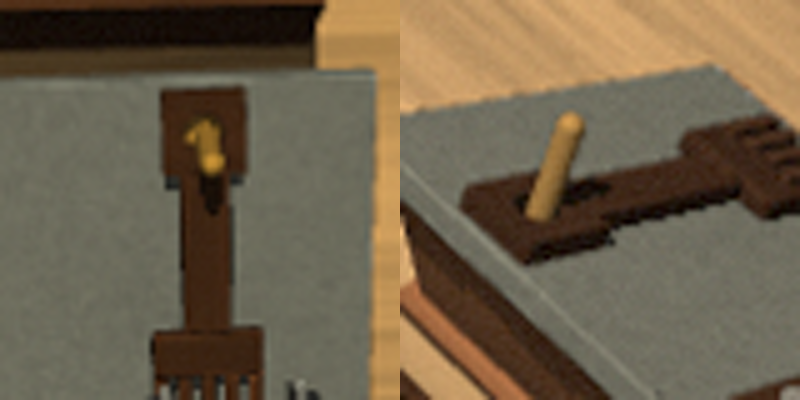

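The beater is hung: its top face is 11.9 mm above the board (so flat), the eye is about 2 mm from the peg axis, and the peg stands through the hole at top about (353,146). The gripper is clear of everything.

```bash
python3 -c "
from rig import r
print(r.sign_off())"
```

```text
the job is handed in; nothing more can be done
None
```

The beater hangs on the brass peg, flat on the board with its teeth down the slope and the gripper clear, and I handed the job in at about 10 s; no verdict came back.

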